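# Close the degreaser can

### The job

Put the loose cap back on the can at the workbench: set it upright on the can's neck, turn it backwards (counter-clockwise seen from above) under light downward pressure until its thread drops into place, then keep pressing lightly while you screw it clockwise until it is fully home against its stop. Be gentle, no forcing, keep the cap upright and leave everything else on the bench where it is; let go of the cap at the end.

Things in the scene. Friction and masses are not known exactly. Their poses are not given: they have to be found in the camera images.
- cap_grip (a point): The loose cap: black plastic, round ribbed skirt 63 mm across, 26 mm high, standing on the bench right way up, with a grip bar on top 54 mm long, 14 mm wide, 28 mm high. This point is the bar's middle, 14 mm above the skirt's top, 40 mm above the skirt's lower edge. x runs along the bar, y across it (the way to pinch it), z up. About 140 g.
- cap_rim (a point): Centre of the cap's lower edge, same axes as cap_grip. The skirt is open below (bore 55 mm, 22 mm deep). Inside, three thread pins 5 mm thick, one every 120 degrees, sit 4 mm above the lower edge and leave 43 mm between their tips' circle; their angle to the bar is not told.
- mouth (a point): Top centre of the can's neck, 132 mm above the bench. Aluminium can 100 mm across, shoulder 105 mm high, fixed in a steel holder. The neck is 40 mm across, its top a cone (29 mm at the very top) that centres a cap set down up to 5 mm off. z up; x, y mean nothing. A cap screwed fully home has its grip point 20.3 mm above this point. Over 50 N of cap on neck (0.55 N m) harms it.
- ribs (a point): Centre of the three thread ribs' flat tops (49 mm across), 8 mm below mouth; their angle is not told. On them the cap's grip point is 30.5 mm above mouth (to 37 on a stop); clockwise is blocked there. Turned counter-clockwise, at most 110 degrees, the pins meet the gaps (14 degrees of play, then a stop) and the cap drops freely to 25 mm above mouth. Rarely it drops straight in.
- seal_ring (a point): Centre of the top of the black rubber ring on springs round the neck's foot, 15 mm below mouth. A dropped cap rests on it: pushing it with about 6 N lowers the grip point to 22.5 mm above mouth, and only then can the pins pass under the ribs clockwise. Pushing 8 to 15 N all the while, turn 75 to 100 degrees: the cap is drawn down 2 to 3 mm to a firm stop, and stays.
- sprocket: Bystander: steel bicycle sprocket, 80 mm across, 5 mm high, lying flat; origin at the centre of its underside.
- patch_box: Bystander: green plastic patch box, 70 x 42 x 22 mm; origin at the centre of its underside.
- mug: Bystander: blue mug, 80 mm across, 92 mm high; origin at the centre of its underside.
- oil: Bystander: yellow oil bottle, 48 mm across, 140 mm high; origin at the centre of its underside.
- tape: Bystander: yellow roll of tape, 84 mm across, 40 mm high, lying flat; origin at the centre of its underside.
- screwdriver: Bystander: screwdriver lying on the bench.
- wrench: Bystander: wrench lying on the bench.
Things that resemble listed ones, but are neither listed nor needed, are in the scene too. Several things look just like the part that bears cap_grip: the one meant starts nearest to the robot's base.

How it is judged (in metres and radians):
On the way, in this order (a step that is already met when the one before it is completed fails the run):
1. the cap is lifted off the bench (height (world z) of cap_grip above 0.07 m), for 0.2 s.
2. the cap has dropped into the thread on the neck (horizontal distance between cap_grip and mouth below 0.004 m and z of cap_grip in the frame of mouth below 0.0238 m), for 0.1 s.
At the end, for the whole second after the job is handed in: The cap is on the neck, centred within 3 mm, upright within 3.5 degrees, screwed down to within about 1 mm of fully home (grip point at most 21.3 mm above the mouth), at rest and let go (horizontal distance between cap_grip and mouth below 0.003 m and z of cap_grip in the frame of mouth below 0.0213 m and angle between cap_grip's own z axis and vertical below 0.06 rad and linear speed of cap below 0.02 m/s); the robot touches nothing.
It fails at once if the cap is pressed or turned against the can's neck with more than 50 N (contact force between cap and neck above 50 N).
It fails at once if the cap is tipped over (more than about 30 degrees) (angle between cap_grip's own z axis and vertical above 0.5 rad).
It fails at once if a bystander is moved by more than 20 mm (distance of any of sprocket, patch_box, mug, oil, tape, screwdriver, wrench from where it was at the start of the episode above 0.02 m).
It also fails if it takes over 72 s, if anything falls off the work surface, if the arm or the gripper's body presses on something with over 40 N, if the wrist force passes 120 N, or if a joint passes its speed limit or range.

### The arm

A 6-joint arm with a two-finger parallel gripper is mounted at the origin on the work surface. World frame = base frame: x ahead of the robot, y to its left, z up, the work surface at z = 0. Lengths are in mm, angles in rad, forces in N, time in s.
With the tool pointing down it reaches from about 375 to 975 mm from the base axis. Payload 3.8 kg.
Tool frame: the origin (TCP) lies midway between the tips of the shut fingers; the grasp point (between the pads) lies grasp_offset behind it (grasp_offset is the distance from the TCP to the grasp point, in mm); x points along the fingers, z is the direction in which the jaws open and shut, and the axes are right-handed (so a half turn about x gives the same grasp; the last joint's range is limited). The gripper opens to 88 mm and grips with 3 to 60 N. Pads are 18 mm wide; open, the fingers measure 123 mm over their backs; the gripper's body (75 mm by 187 mm) begins 45 mm behind the grasp point.
Start: joints at [-1.299, 0.264, 1.604, -0, 1.274, -0.037], TCP at [205.138, -643.068, 238.706] pointing down, gripper open.
Joint ranges: [-2.63, 2.63], [-0.94, 2.18], [0.31, 2.57], [-1.31, 4.45], [0, 2.66], [-2.55, 2.55]. Speed limits (rad/s): [2.57, 2.57, 3.14, 3.14, 3.14, 3.14].

### API

Orientations are given as a rotation vector (axis times angle).
In Python, from bench import observe, grab_frame, hand_in, grasp_offset gives the robot as it stands.
- The arm moves only by the tool jog_arm, never from a script. Its argument "commands" is one flat list of numbers, 7 for each row, row after row: the shift along the tool's x, y, z in units of 40 mm (1.0 is 40 mm), then the turn, a rotation vector about the tool's x, y, z in degrees, then the closure, from -1 (fully open) to 1 (shut). In form: [x, y, z, wx, wy, wz, hand, x, y, z, wx, wy, wz, hand, ...]. A call has 1 to 20 rows; each row shifts and turns the pose as measured when the row begins, along the tool's axes as they then stand; what a row does not reach is not made up. A row lasts 1/8 s, in which the tool goes at most 62.5 mm and 10.7 degrees, less where a joint would pass 70% of its speed; a pose out of reach is approached as far as the arm can. A call is refused whole if a number of a shift passes 1 or a number of a turn 10.7, either way. A call with a gripper value outside its range is refused whole. The fingers move at their own pace and stop on an object; "squeeze" is the grip in N (left out, the last holds). Time passes only in rows, so rows that do not move let the fingers close. It gives the time, the measured TCP pose, the force and the opening at its end, in the units of the state.
- observe(): the state, without advancing time (a new reading comes with each control period).
- grab_frame(name): name is "scene" or "top" or "wrist"; returns a dict with "color" (400x640x3 uint8, red, green, blue), "fx", "fy", "cx", "cy" (pixels), "R" (3x3) and "t" (3): a world point X has camera coordinates R X + t; the wrist camera has in their place "tool_from_camera" (4x4, takes a point from camera to tool coordinates, whose origin is the TCP and whose axes are the tool frame's). Camera axes: x right, y down, z forward; pixel columns grow to the right and rows downward; lengths in mm; the calibration is good to about 2 mm. A picture is of the moment at which its call begins: read the wrist's pose just before it. There is no depth.
- hand_in(): hands the job in, once; it reports no verdict.
The state is a dict: "t": time; "joint_positions": joint angles; "qd": joint speeds; "joint_torque": joint torques, N m; "eef_pos": TCP position; "tcp_rot": TCP orientation; "force": force on the tool from outside, world axes, zero at the start; "moment": the same for the moment, N m; "finger_gap": finger opening in mm.
Only numpy, scipy, OpenCV 4.12 (cv2) and the standard library are available. Lean on these libraries where they do the work, as an engineer would, in place of code of your own. Each camera call takes 0.05 s, during which the arm holds its last target. There are 200 camera calls.

## Working session

There is one attempt and no reset: what is moved stays moved. The work goes in short steps, Python scripts to look and compute and a tool call to move; the robot and the scene stay as the last step left them, time stands still between calls to the robot, and variables do not carry over. Pictures are saved under pics/ and viewed, about 8 in all and at most 12, crops included, and the job is handed in when it is done.

Besides the shell and the picture viewer there is one more tool, called as name(argument=value, ...) on one line, values as JSON. jog_arm: Moves the arm, as the interface text tells. Its arguments: {"type":"object","properties":{"commands":{"type":"array","items":{"type":"number"}},"squeeze":{"type":"number"}},"required":["commands"]}

```bash
mkdir -p pics; python3 - <<'E'
from bench import observe, grab_frame, grasp_offset
import cv2,json,numpy as np
o=observe(); print(o); print(grasp_offset)
fs={n:grab_frame(n) for n in("scene","top")}
for n,f in fs.items():
    cv2.imwrite(f"pics/{n}0.png",f["color"][:,:,::-1]); print(n,f["fx"],f["fy"],f["cx"],f["cy"],np.array(f["R"]).round(4).tolist(),f["t"])
    np.savez(f"{n}0.npz",K=[f["fx"],f["fy"],f["cx"],f["cy"]],R=f["R"],t=f["t"])
E
```

```text
{'t': 0.0, 'joint_positions': array([-1.29889242e+00,  2.64774453e-01,  1.60535644e+00, -3.52125412e-05,
        1.27371338e+00, -3.68844543e-02]), 'qd': array([-1.12164654e-03, -2.06210073e-05, -6.71168674e-04, -3.19093266e-03,
       -2.59904569e-04, -8.90200117e-04]), 'joint_torque': array([ 2.40827630e-04, -5.02115500e+01, -3.56873560e+01,  7.30209332e-02,
        2.93785078e-02, -2.05830770e-04]), 'eef_pos': array([ 204.94187516, -642.38999469,  237.38314542]), 'tcp_rot': array([ 0.98017003,  1.34144272, -0.97789969]), 'force': array([-0.19154236, -0.07243172,  0.0595706 ]), 'moment': array([-0.02119239,  0.00229971,  0.00165824]), 'finger_gap': 88.10619341260167}
18.700000000000003
scene 361.5958060201749 361.5958060201749 319.7092876882123 205.07468660348513 [[-0.2781, 0.9603, -0.0206], [0.6238, 0.1642, -0.7641], [-0.7304, -0.2253, -0.6448]] [ 155.00229365 -272.33331543 1180.5555205 ]
top 407.1020872558361 407.1020872558361 322.36967991913326 197.80632462574096 [[-0.0244, -0.9996, 0.0147], [-0.9972, 0.0233, -0.0712], [0.0709, -0.0164, -0.9974]] [  10.8200655   560.0263648  1045.00095222]
```

View pics/top0.png

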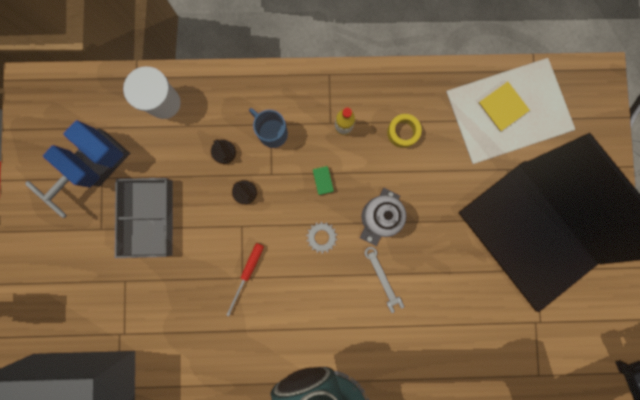

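View pics/scene0.png

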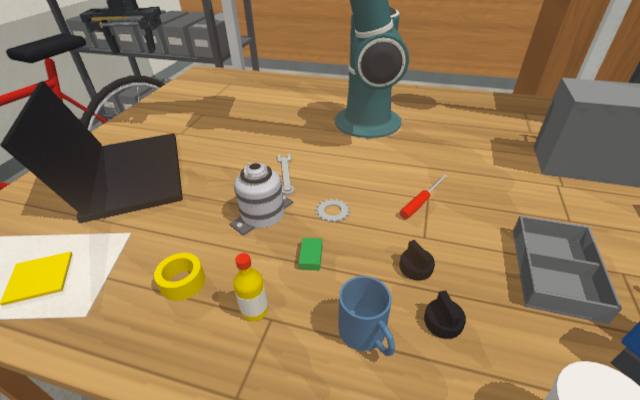

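The top view shows two caps at (245,191) and (223,152), and the can at (387,215). The cap nearest the base is (245,191), which is the one at (417,262) in the scene view. I'll enlarge the cap and can in both views.

```bash
python3 - <<'E'
import cv2,numpy as np
t=cv2.imread("pics/top0.png");s=cv2.imread("pics/scene0.png")
c=lambda im,x,y:cv2.convertScaleAbs(cv2.resize(im[y:y+50,x:x+66],(396,300),interpolation=cv2.INTER_CUBIC),alpha=1.6)
cv2.imwrite("pics/m1.png",np.vstack([np.hstack([c(t,212,166),c(t,354,190)]),np.hstack([c(s,384,234),c(s,228,158)])]))
E
```

```text
(no output)
```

View pics/m1.png

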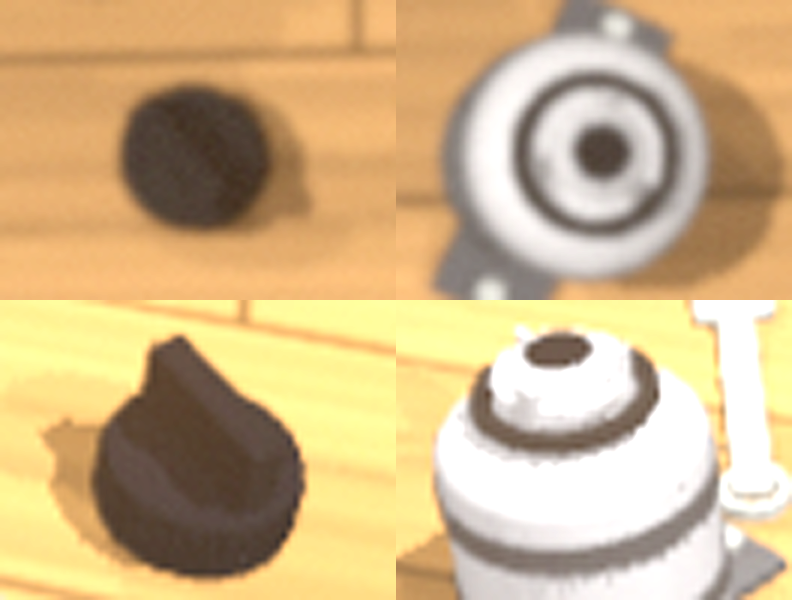

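Top view: the cap skirt centre is about (244.4,192.1), the mouth hole is at (388,215.3), and the bar runs diagonally. Scene view: the bar's top runs from about (411.8,241) to (428.2,260.3), and the hole is at (255,166.3).

```bash
cat > h.py <<'E'
import numpy as np
from scipy.spatial.transform import Rotation as Ro
def ray(c,u,v,z):
    d=np.load(f"{c}0.npz");fx,fy,cx,cy=d["K"];R,t=d["R"],d["t"]
    o=-R.T@t; r=R.T@np.array([(u-cx)/fx,(v-cy)/fy,1]); return o+r*(z-o[2])/r[2]
E
python3 - <<'E'
from h import *
np.set_printoptions(precision=2,suppress=True)
print("mouth",ray("top",388,215.3,132),ray("scene",255,166.3,132))
a,b=ray("scene",411.8,241,54),ray("scene",428.2,260.3,54)
print("cap top",ray("top",244.4,192.1,20),"bar",a,b,(a+b)/2,np.linalg.norm(a-b),np.degrees(np.arctan2(*(b-a)[1::-1])))
for p in [(322,237),(323,181),(270,128),(345,120),(405,130),(245,278),(384,280)]: print(ray("top",*p,10)[:2])
from bench import observe
o=observe();print(Ro.from_rotvec(o["tcp_rot"]).as_matrix())
E
```

```text
mouth [ 507.59 -153.11  132.  ] [ 508.05 -152.86  132.  ]
cap top [579.79 200.63  20.  ] bar [563.79 186.5   54.  ] [605.12 219.4   54.  ] [584.46 202.95  54.  ] 52.826042708258036 38.517138922364026
[457.85   0.78]
[605.39  -5.45]
[750.73 132.44]
[768.32 -68.4 ]
[ 737.8  -228.55]
[356.83 203.24]
[ 342.21 -158.19]
[[-0.    0.95  0.3 ]
 [ 0.    0.3  -0.95]
 [-1.    0.   -0.  ]]
```

jog_arm(commands=[0,0.85,-0.96,0,0,0,-1,0,0.85,-0.96,0,0,0,-1,0,0.85,-0.96,0,0,0,-1,0,0.85,-0.96,0,0,0,-1,0,0.85,-0.96,0,0,0,-1,0,0.85,-0.96,0,0,0,-1,0,0.85,-0.96,0,0,0,-1,0,0.85,-0.96,0,0,0,-1,0,0.85,-0.96,0,0,0,-1,0,0.85,-0.96,0,0,0,-1,0,0.85,-0.96,0,0,0,-1,0,0.85,-0.96,0,0,0,-1,0,0.85,-0.96,0,0,0,-1,0,0.85,-0.96,0,0,0,-1,0,0.85,-0.96,0,0,0,-1,0,0.85,-0.96,0,0,0,-1,0,0,0,-10,0,0,-1,0,0,0,-10,0,0,-1,0,0,0,0,0,0,-1])

```text
t: 2.48
eef_pos: [542.6, 135.0, 231.8]
tcp_rot: [0.71, 1.462, -0.705]
force: [-0.6, -0.3, -0.2]
finger_gap: 87.8
```

```bash
cat >> h.py <<'E'
def go(x,y,z,zang=None):
    from bench import observe
    o=observe();M=Ro.from_rotvec(o["tcp_rot"]).as_matrix()
    a=np.degrees(np.arctan2(M[1,2],M[0,2]))
    print("t",round(o["t"],2),"pos",o["eef_pos"].round(1),"zang",a.round(1),"down",M[:,0].round(3),"F",o["force"].round(1),"Mo",o["moment"].round(2),"q6",o["joint_positions"][5].round(2),"gap",round(o["finger_gap"],1))
    print("units",(M.T@(np.array([x,y,z])-o["eef_pos"])/40).round(2),"wx", None if zang is None else round(a-zang,1))
def wrist(name):
    from bench import observe,grab_frame
    import cv2
    o=observe();f=grab_frame("wrist")
    cv2.imwrite(name,f["color"][:,:,::-1])
    T=np.eye(4);T[:3,:3]=Ro.from_rotvec(o["tcp_rot"]).as_matrix();T[:3,3]=o["eef_pos"]
    W=T@f["tool_from_camera"];R=W[:3,:3].T
    np.savez("wrist0.npz",K=[f["fx"],f["fy"],f["cx"],f["cy"]],R=R,t=-R@W[:3,3])
E
python3 - <<'E'
from h import *
wrist("pics/w1.png"); go(582,202,150,-51.5)
E
```

```text
t 2.52 pos [542.6 134.8 231.7] zang -52.0 down [-0.007  0.007 -1.   ] F [-0.5  0.2  0.9] Mo [-0.02 -0.05  0.04] q6 1.1 gap 88.1
units [ 2.05  1.82 -0.7 ] wx -0.5
```

View pics/w1.png

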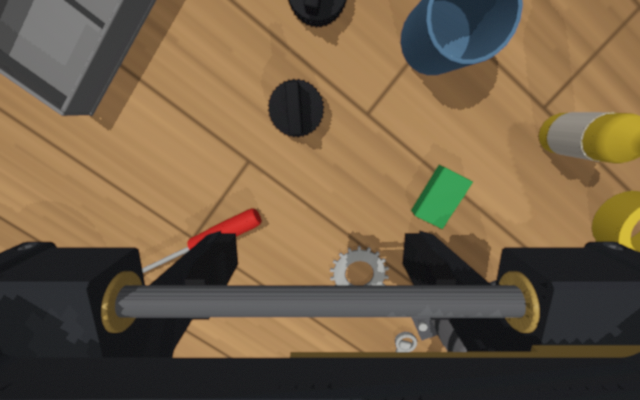

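The wrist view shows the cap at about (296,107), with its bar nearly along the image column. I'll take a close crop.

```bash
python3 - <<'E'
import cv2
im=cv2.imread("pics/w1.png")[70:145,250:350]
cv2.imwrite("pics/w1c.png",cv2.convertScaleAbs(cv2.resize(im,(800,600),interpolation=cv2.INTER_CUBIC),alpha=2.5))
E
```

```text
(no output)
```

View pics/w1c.png

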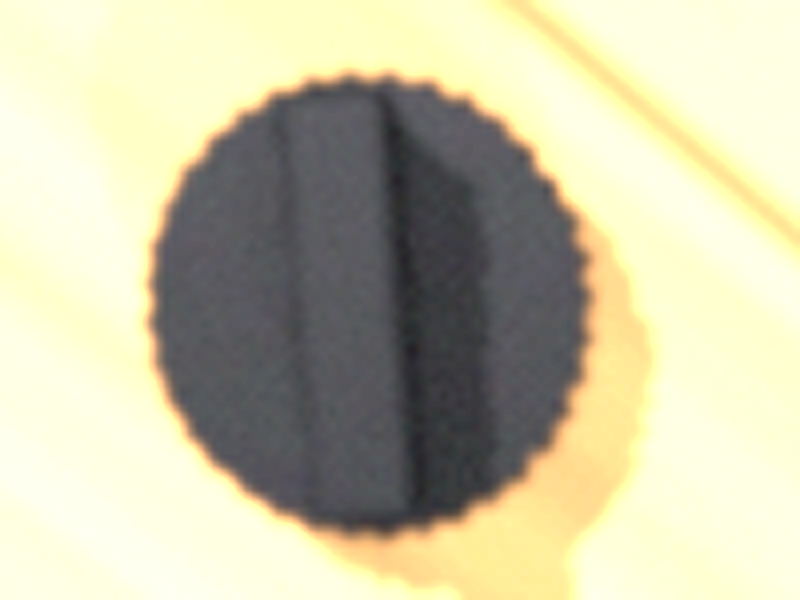

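The bar's top face runs from (328,98) to (357,510) in the crop, and the skirt's top circle is centred at (371,303).

```bash
python3 - <<'E'
from h import *
f=lambda u,v,z:ray("wrist",250+u/8,70+v/8,z)
a,b=f(328,98,54),f(357,510,54);d=a-b
print(a,b,(a+b)/2,np.linalg.norm(d),np.degrees(np.arctan2(d[1],d[0])),"skirt",f(371,303,24))
g=(a+b)/2
go(g[0],g[1],110,np.degrees(np.arctan2(d[1],d[0]))-90)
E
```

```text
[601.74409979 220.18880567  54.        ] [563.06393072 186.66563763  54.        ] [582.40401526 203.42722165  54.        ] 51.185527983824414 40.914683391375426 skirt [583.81277503 203.06025563  24.        ]
t 2.52 pos [542.6 134.8 231.7] zang -52.0 down [-0.007  0.007 -1.   ] F [-0.5  0.2  0.9] Mo [-0.02 -0.05  0.04] q6 1.1 gap 88.1
units [ 3.05  1.85 -0.71] wx -2.9
```

jog_arm(commands=[0.7,0.62,-0.24,0,0,0,-1,0.8,0.62,-0.24,0,0,0,-1,0.8,0.62,-0.24,0,0,0,-1,0.7,0,0,-2.5,0,0,-1,0,0,0,0,0,0,-1,0,0,0,0,0,0,-1])

```text
t: 3.28
eef_pos: [585.5, 203.7, 110.8]
tcp_rot: [0.695, 1.465, -0.687]
force: [0.0, 0.3, -0.2]
finger_gap: 88.2
```

```bash
python3 - <<'E'
from h import *
go(582.8,203.2,28.5,-49.5)
from bench import observe
M=Ro.from_rotvec(observe()["tcp_rot"]).as_matrix();print(np.degrees(M.T@np.cross(M[:,0],[0,0,-1])))
E
```

```text
t 3.27 pos [585.5 203.7 110.8] zang -50.7 down [-0.004  0.007 -1.   ] F [ 0.   0.3 -0.2] Mo [-0.04 -0.01  0.02] q6 1.17 gap 88.2
units [ 2.06 -0.06 -0.02] wx -1.2
[-7.02766517e-20 -4.41759594e-01 -8.23350479e-02]
```

jog_arm(commands=[0.6,-0.06,-0.02,-1.2,-0.4,0,0,0.6,0,0,0,0,0,0,0.5,0,0,0,0,0,0,0.3,0,0,0,0,0,0,0,0,0,0,0,0,0,0,0,0,0,0,0], squeeze=12)

```text
invalid input at $.commands: expected a multiple of 7 numbers
```

```bash
python3 - <<'E'
from h import *
go(582.8,203.2,28.5,-49.5)
E
```

```text
t 3.27 pos [585.5 203.7 110.8] zang -50.7 down [-0.004  0.007 -1.   ] F [ 0.   0.3 -0.2] Mo [-0.04 -0.01  0.02] q6 1.17 gap 88.2
units [ 2.06 -0.06 -0.02] wx -1.2
```

jog_arm(commands=[0.6,-0.06,-0.02,-1.2,-0.4,0,0,0.6,0,0,0,0,0,0,0.5,0,0,0,0,0,0,0.3,0,0,0,0,0,0,0,0,0,0,0,0,0,0,0,0,0,0,0,0], squeeze=12)

```text
t: 4.03
eef_pos: [589.6, 203.2, 37.7]
tcp_rot: [0.688, 1.45, -0.67]
force: [0.5, -0.1, 0.3]
finger_gap: 44.1
```

```bash
python3 - <<'E'
from h import *
go(582.8,203.2,28.5,-49.5)
E
```

```text
t 4.03 pos [589.6 203.2  37.7] zang -49.9 down [ 0.015  0.005 -1.   ] F [ 0.5 -0.1  0.3] Mo [ 0.01 -0.03  0.  ] q6 1.16 gap 44.1
units [ 0.23 -0.13 -0.11] wx -0.4
```

```bash
cat >> h.py <<'E'
_go=go
def go(*a):
    _go(*a)
    from bench import observe
    M=Ro.from_rotvec(observe()["tcp_rot"]).as_matrix();print("tilt fix",np.degrees(M.T@np.cross(M[:,0],[0,0,-1])).round(2)[1:])
E
```

jog_arm(commands=[0,-0.13,-0.11,-0.4,0.3,-0.8,0,0,0,0,0,0,0,0,0,0,0,0,0,0,0])

```text
t: 4.4
eef_pos: [583.5, 203.7, 39.4]
tcp_rot: [0.676, 1.462, -0.673]
force: [-0.2, -0.1, 0.3]
finger_gap: 44.2
```

```bash
python3 - <<'E'
from h import *
go(582.8,203.2,28.5,-49.5)
E
```

```text
t 4.4 pos [583.5 203.7  39.4] zang -49.5 down [ 0.002  0.001 -1.   ] F [-0.2 -0.1  0.3] Mo [-0.06 -0.01 -0.  ] q6 1.16 gap 44.2
units [ 0.27 -0.02 -0.  ] wx 0.0
tilt fix [ 0.05 -0.14]
```

jog_arm(commands=[0.27,-0.02,0,0,0,0,0,0,0,0,0,0,0,0,0,0,0,0,0,0,0.5,0,0,0,0,0,0,1,0,0,0,0,0,0,1,0,0,0,0,0,0,1,0,0,0,0,0,0,1], squeeze=15)

```text
t: 5.28
eef_pos: [582.7, 203.1, 27.6]
tcp_rot: [0.676, 1.462, -0.673]
force: [0.5, 1.9, -1.2]
finger_gap: 13.9
```

```bash
python3 - <<'E'
from h import *
go(582.8,203.2,28.5,-49.5)
E
```

```text
t 5.28 pos [582.7 203.1  27.6] zang -49.5 down [ 0.002  0.001 -1.   ] F [ 0.5  1.9 -1.2] Mo [-0.01 -0.    0.03] q6 1.16 gap 13.9
units [-0.02  0.   -0.  ] wx 0.0
tilt fix [ 0.04 -0.12]
```

jog_arm(commands=[0,0,0,0,0,0,1,0,0,0,0,0,0,1,-0.3,0,0,0,0,0,1,-0.7,0,0,0,0,0,1,-0.8,0,0,0,0,0,1,-0.8,0,0,0,0,0,1,-0.8,0,0,0,0,0,1,-0.8,0,0,0,0,0,1,-0.5,0,0,0,0,0,1,0,0,0,0,0,0,1,0,0,0,0,0,0,1], squeeze=40)

```text
t: 6.65
eef_pos: [580.7, 202.3, 224.5]
tcp_rot: [0.675, 1.463, -0.674]
force: [-0.4, 0.2, -0.9]
finger_gap: 13.9
```

```bash
python3 - <<'E'
from h import *
go(508,-153,215,-49.5)
E
```

```text
t 6.65 pos [580.7 202.3 224.5] zang -49.5 down [ 0.001  0.    -1.   ] F [-0.4  0.2 -0.9] Mo [ 0.02 -0.03 -0.03] q6 1.16 gap 13.9
units [ 0.23 -7.15  5.57] wx 0.0
tilt fix [ 0.03 -0.05]
```

jog_arm(commands=[0,-0.35,0.27,0,0,0,1,0,-0.7,0.55,0,0,0,1,0,-0.7,0.55,0,0,0,1,0,-0.7,0.55,0,0,0,1,0,-0.7,0.55,0,0,0,1,0,-0.7,0.55,0,0,0,1,0,-0.7,0.55,0,0,0,1,0,-0.7,0.55,0,0,0,1,0,-0.7,0.55,0,0,0,1,0,-0.7,0.55,0,0,0,1,0.2,-0.5,0.35,0,0,0,1,0,0,0,0,0,0,1,0,0,0,0,0,0,1])

```text
t: 8.28
eef_pos: [488.4, -172.7, 200.2]
tcp_rot: [0.668, 1.49, -0.691]
force: [0.5, -0.1, -1.0]
finger_gap: 13.8
```

```bash
python3 - <<'E'
from h import *
go(508,-153,190,-49.5)
E
```

```text
t 8.28 pos [ 488.4 -172.7  200.2] zang -49.7 down [-0.031 -0.002 -1.   ] F [ 0.5 -0.1 -1. ] Mo [-0.02 -0.08 -0.05] q6 0.49 gap 13.8
units [ 0.24  0.7  -0.05] wx -0.2
tilt fix [-1.06  1.41]
```

jog_arm(commands=[0,0.35,-0.02,0,-0.5,0.7,1,0,0.33,-0.03,0,-0.5,0.7,1,0,0,0,0,0,0,1,0,0,0,0,0,0,1])

```text
t: 8.78
eef_pos: [510.0, -149.4, 199.9]
tcp_rot: [0.676, 1.463, -0.672]
force: [-0.0, 0.5, -1.4]
finger_gap: 13.7
```

```bash
python3 - <<'E'
from h import *
go(508,-153,165,-49.5)
from bench import grab_frame
import cv2
c=[]
for n,x,y,w in(("scene",200,100,120),("top",340,165,100)):
    im=grab_frame(n)["color"][:,:,::-1][y:y+w*3//4,x:x+w]
    c.append(cv2.convertScaleAbs(cv2.resize(im,(400,300),interpolation=cv2.INTER_CUBIC),alpha=1.5))
import numpy as np
cv2.imwrite("pics/m2.png",np.hstack(c))
E
```

```text
t 8.78 pos [ 510.  -149.4  199.9] zang -49.4 down [ 0.002  0.002 -1.   ] F [-0.   0.5 -1.4] Mo [ 0.01 -0.03  0.  ] q6 0.53 gap 13.7
units [ 0.87 -0.1   0.04] wx 0.1
tilt fix [-0.01 -0.15]
```

View pics/m2.png

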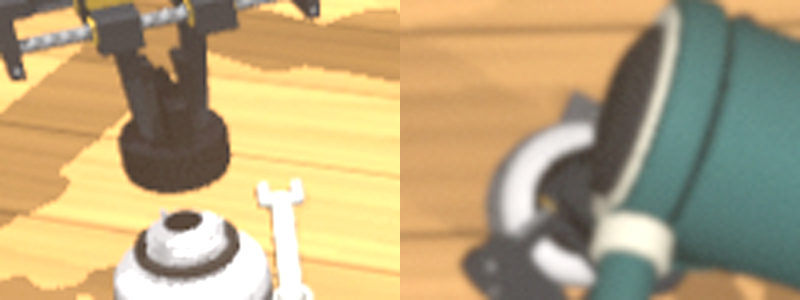

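The scene view shows the cap upright above the neck, with the skirt spanning columns 119–230 of the crop. Next I'll check its lateral offset and then descend.

```bash
python3 - <<'E'
from h import *
d=np.load("scene0.npz");fx,fy,cx,cy=d["K"]
for p in [(510,-149.4,185.3),(515,-149.4,185.3),(510,-144.4,185.3)]:
    c=d["R"]@np.array(p)+d["t"];print(fx*c[0]/c[2]+cx,fy*c[1]/c[2]+cy)
print("seen u",200+174.5*.3)
E
```

```text
252.56620170449833 144.83820298782072
251.52529703496268 146.10162223448438
254.8690928659915 145.15589734481264
seen u 252.35
```

jog_arm(commands=[0.3,-0.1,0.04,0,0,0,1,0.3,0,0,0,0,0,1,0.2,0,0,0,0,0,1,0,0,0,0,0,0,1,0,0,0,0,0,0,1])

```text
t: 9.5
eef_pos: [506.6, -154.2, 164.4]
tcp_rot: [0.677, 1.465, -0.674]
force: [-0.1, 0.3, -1.6]
finger_gap: 13.8
```

```bash
python3 - <<'E'
from h import *
go(508,-153,155,-49.5)
E
```

```text
t 9.5 pos [ 506.6 -154.2  164.4] zang -49.5 down [-0.     0.002 -1.   ] F [-0.1  0.3 -1.6] Mo [ 0.02 -0.02  0.  ] q6 0.52 gap 13.8
units [ 0.24  0.05 -0.  ] wx -0.0
tilt fix [-0.12 -0.07]
```

jog_arm(commands=[0.1,0.05,0,0,0,0,1,0.1,0,0,0,0,0,1,0,0,0,0,0,0,1,0,0,0,0,0,0,1])

```text
t: 10.0
eef_pos: [509.0, -152.9, 156.7]
tcp_rot: [0.677, 1.463, -0.673]
force: [0.5, 0.1, -1.7]
finger_gap: 13.4
```

jog_arm(commands=[0.08,0,0,0,0,0,1,0,0,0,0,0,0,1])

```text
t: 10.25
eef_pos: [509.1, -153.0, 153.5]
tcp_rot: [0.677, 1.463, -0.673]
force: [0.5, -0.4, -1.7]
finger_gap: 13.5
```

```bash
python3 - <<'E'
from h import *
go(508,-153,150,-49.5)
E
```

```text
t 10.25 pos [ 509.1 -153.   153.5] zang -49.5 down [ 0.001  0.002 -1.   ] F [ 0.5 -0.4 -1.7] Mo [-0.04  0.03  0.04] q6 0.52 gap 13.5
units [ 0.09 -0.02 -0.02] wx -0.0
tilt fix [-0.02 -0.13]
```

jog_arm(commands=[0.07,-0.02,-0.02,0,0,0,1,0,0,0,0,0,0,1])

```text
t: 10.5
eef_pos: [508.0, -152.8, 150.6]
tcp_rot: [0.677, 1.462, -0.673]
force: [0.0, 0.8, -1.6]
finger_gap: 13.8
```

jog_arm(commands=[0.04,0,0,0,0,0,1,0,0,0,0,0,0,1])

```text
t: 10.75
eef_pos: [508.3, -152.9, 149.8]
tcp_rot: [0.677, 1.462, -0.673]
force: [-0.1, 1.2, -0.5]
finger_gap: 13.6
```

jog_arm(commands=[0.04,0,0,0,0,0,1,0.04,0,0,0,0,0,1])

```text
t: 11.0
eef_pos: [508.6, -153.0, 149.3]
tcp_rot: [0.677, 1.461, -0.673]
force: [-5.1, 1.6, 10.4]
finger_gap: 13.9
```

jog_arm(commands=[0.08,0,0,0,0,0,1,0.08,0,0,0,0,0,1])

```text
t: 11.25
eef_pos: [508.8, -153.2, 149.1]
tcp_rot: [0.676, 1.461, -0.673]
force: [-8.7, 3.7, 18.2]
finger_gap: 13.6
```

jog_arm(commands=[0.0,-0.02,-0.03,0,0,0,1,0.025,0,0,-5,0,0,1,0.025,0,0,-5,0,0,1,0.025,0,0,-5,0,0,1])

```text
t: 11.75
eef_pos: [510.7, -153.9, 149.5]
tcp_rot: [0.467, 1.509, -0.464]
force: [-1.0, 2.6, 5.7]
finger_gap: 13.5
```

```bash
python3 - <<'E'
from h import *
go(508,-153,150,-49.5)
E
```

```text
t 11.75 pos [ 510.7 -153.9  149.5] zang -34.1 down [ 0.011 -0.002 -1.   ] F [-1.   2.6  5.7] Mo [ 0.5   0.1  -0.08] q6 0.25 gap 13.5
units [-0.01 -0.02 -0.07] wx 15.4
tilt fix [ 0.59 -0.3 ]
```

jog_arm(commands=[0.02,-0.02,-0.04,-5,0.5,-0.3,1,0.03,0,-0.02,-5,0.2,-0.1,1,0.03,0,-0.02,-5,0.2,-0.1,1,0.03,0,-0.02,-5,0.2,-0.1,1])

```text
t: 12.25
eef_pos: [511.6, -152.6, 149.5]
tcp_rot: [0.184, 1.562, -0.187]
force: [-1.3, 2.5, 7.4]
finger_gap: 13.8
```

```bash
python3 - <<'E'
from h import *
go(508,-153,150,-49.5)
E
```

```text
t 12.25 pos [ 511.6 -152.6  149.5] zang -13.5 down [ 0.    -0.002 -1.   ] F [-1.3  2.5  7.4] Mo [ 0.5   0.14 -0.12] q6 -0.1 gap 13.8
units [-0.01 -0.03 -0.08] wx 36.0
tilt fix [0.04 0.13]
```

jog_arm(commands=[0.03,0,-0.04,-5,0,0,1,0.03,0,-0.02,-5,0,0,1,0.03,0,-0.02,-5,0,0,1,0.03,0,-0.02,-5,0,0,1])

```text
t: 12.75
eef_pos: [510.8, -151.8, 148.4]
tcp_rot: [-0.099, 1.562, 0.095]
force: [0.3, -0.3, -0.5]
finger_gap: 13.8
```

```bash
python3 - <<'E'
from h import *
go(510,-153,149,-49.5)
E
```

```text
t 12.75 pos [ 510.8 -151.8  148.4] zang 7.1 down [ 0.007 -0.002 -1.   ] F [ 0.3 -0.3 -0.5] Mo [-0.03 -0.02  0.03] q6 -0.46 gap 13.8
units [-0.02 -0.03 -0.02] wx 56.6
tilt fix [0.4  0.18]
```

jog_arm(commands=[0.04,-0.01,-0.02,0,0.4,0.2,1,0.04,0,0,0,0,0,1])

```text
t: 13.0
eef_pos: [509.3, -152.2, 144.2]
tcp_rot: [-0.095, 1.571, 0.096]
force: [-0.5, -0.3, 1.6]
finger_gap: 13.7
```

```bash
python3 - <<'E'
from h import *
go(510,-153,149,-49.5)
E
```

```text
t 13.0 pos [ 509.3 -152.2  144.2] zang 7.0 down [-0.002  0.001 -1.   ] F [-0.5 -0.3  1.6] Mo [-0.   -0.05 -0.02] q6 -0.46 gap 13.7
units [-0.12 -0.02  0.02] wx 56.5
tilt fix [-0.12 -0.05]
```

jog_arm(commands=[0.04,0,0,0,0,0,1,0.03,0,0,0,0,0,1,0.03,0,0,0,0,0,1])

```text
t: 13.38
eef_pos: [509.4, -152.3, 140.8]
tcp_rot: [-0.093, 1.571, 0.095]
force: [-3.6, 1.1, 6.1]
finger_gap: 13.7
```

```bash
python3 - <<'E'
from h import *
go(510,-153,149,-49.5)
E
```

```text
t 13.38 pos [ 509.4 -152.3  140.8] zang 6.9 down [-0.002  0.001 -1.   ] F [-3.6  1.1  6.1] Mo [0.17 0.36 0.05] q6 -0.46 gap 13.7
units [-0.2  -0.02  0.01] wx 56.4
tilt fix [-0.13 -0.06]
```

jog_arm(commands=[0.035,0,0,4,0,0,1,0.035,0,0,4,0,0,1,0.035,0,0,4,0,0,1])

```text
t: 13.75
eef_pos: [511.1, -153.1, 139.5]
tcp_rot: [0.074, 1.568, -0.076]
force: [-5.3, 0.5, 6.8]
finger_gap: 13.7
```

```bash
python3 - <<'E'
from h import *
go(509,-152.5,149,-70)
E
```

```text
t 13.75 pos [ 511.1 -153.1  139.5] zang -5.5 down [ 0.001 -0.001 -1.   ] F [-5.3  0.5  6.8] Mo [0.13 0.8  0.06] q6 -0.24 gap 13.7
units [-0.24  0.01 -0.05] wx 64.5
tilt fix [0.09 0.07]
```

jog_arm(commands=[0.035,0,-0.04,5,0,0,1,0.035,0,-0.01,5,0,0,1,0.035,0,-0.01,5,0,0,1,0.035,0,-0.01,5,0,0,1])

```text
t: 14.25
eef_pos: [510.8, -153.8, 138.7]
tcp_rot: [0.355, 1.533, -0.359]
force: [-2.8, 1.3, 8.3]
finger_gap: 13.5
```

```bash
python3 - <<'E'
from h import *
go(509.5,-152.5,149,-70)
E
```

```text
t 14.25 pos [ 510.8 -153.8  138.7] zang -26.1 down [ 0.007 -0.004 -1.   ] F [-2.8  1.3  8.3] Mo [0.22 0.64 0.14] q6 0.12 gap 13.5
units [-0.26  0.01 -0.04] wx 43.9
tilt fix [0.46 0.05]
```

jog_arm(commands=[0.035,0.01,-0.04,5,0.4,0,1,0.035,0,-0.02,5,0.1,0,1,0.035,0,-0.02,5,0.1,0,1,0.035,0,-0.02,5,0.1,0,1])

```text
t: 14.75
eef_pos: [511.6, -153.5, 139.0]
tcp_rot: [0.637, 1.469, -0.637]
force: [-3.9, -1.7, 7.5]
finger_gap: 13.6
```

```bash
python3 - <<'E'
from h import *
go(509.5,-152.5,149,-70)
E
```

```text
t 14.75 pos [ 511.6 -153.5  139. ] zang -46.7 down [ 0.006 -0.003 -1.   ] F [-3.9 -1.7  7.5] Mo [-0.    0.58  0.13] q6 0.48 gap 13.6
units [-0.25 -0.02 -0.05] wx 23.3
tilt fix [ 0.34 -0.13]
```

jog_arm(commands=[0.035,-0.01,-0.05,5,0.3,-0.1,1,0.035,0,-0.02,5,0.1,0,1,0.035,0,-0.02,5,0.1,0,1,0.035,0,-0.02,5,0.1,0,1])

```text
t: 15.25
eef_pos: [512.3, -153.0, 139.0]
tcp_rot: [0.914, 1.364, -0.91]
force: [-2.8, -1.2, 8.3]
finger_gap: 13.7
```

```bash
python3 - <<'E'
from h import *
go(509.5,-152.5,149,-70)
E
```

```text
t 15.25 pos [ 512.3 -153.   139. ] zang -67.3 down [ 0.006 -0.001 -1.   ] F [-2.8 -1.2  8.3] Mo [-0.    0.62  0.18] q6 0.84 gap 13.7
units [-0.25 -0.06 -0.04] wx 2.7
tilt fix [ 0.22 -0.31]
```

jog_arm(commands=[0.035,-0.05,-0.04,4,0.2,-0.3,1,0.035,-0.02,-0.02,4,0,0,1])

```text
t: 15.5
eef_pos: [512.2, -153.2, 139.6]
tcp_rot: [1.023, 1.309, -1.019]
force: [-2.2, -0.3, 5.8]
finger_gap: 13.8
```

```bash
python3 - <<'E'
from h import *
go(509.5,-152.5,149,-70)
E
```

```text
t 15.5 pos [ 512.2 -153.2  139.6] zang -75.6 down [ 0.008 -0.003 -1.   ] F [-2.2 -0.3  5.8] Mo [-0.01  0.4   0.12] q6 0.98 gap 13.8
units [-0.24 -0.06 -0.03] wx -5.6
tilt fix [ 0.29 -0.4 ]
```

jog_arm(commands=[0.035,-0.03,-0.02,4,0,0,1,0.035,-0.02,-0.02,4,0,0,1])

```text
t: 15.75
eef_pos: [511.5, -153.8, 139.4]
tcp_rot: [1.128, 1.245, -1.124]
force: [-4.4, -1.9, 8.0]
finger_gap: 14.0
```

```bash
python3 - <<'E'
from h import *
go(509.5,-152.5,149,-70)
E
```

```text
t 15.75 pos [ 511.5 -153.8  139.4] zang -83.8 down [ 0.011 -0.007 -1.   ] F [-4.4 -1.9  8. ] Mo [-0.2   0.76  0.69] q6 1.13 gap 14.0
units [-0.24 -0.04 -0.04] wx -13.8
tilt fix [ 0.48 -0.61]
```

jog_arm(commands=[0,0,0,-1,0,0,1,0,0,0,0,0,0,1], squeeze=20)

```text
t: 16.0
eef_pos: [511.6, -153.8, 139.6]
tcp_rot: [1.115, 1.252, -1.11]
force: [-1.5, -0.1, 1.7]
finger_gap: 13.8
```

```bash
python3 - <<'E'
from h import *
go(510,-153,149,-70)
E
```

```text
t 16.0 pos [ 511.6 -153.8  139.6] zang -82.7 down [ 0.012 -0.007 -1.   ] F [-1.5 -0.1  1.7] Mo [0.16 0.26 0.11] q6 1.11 gap 13.8
units [-0.24 -0.04 -0.02] wx -12.7
tilt fix [ 0.5  -0.63]
```

jog_arm(commands=[-0.03,0,0,0,0,0,1,-0.03,0,0,0,0,0,1])

```text
t: 16.25
eef_pos: [511.4, -153.6, 139.9]
tcp_rot: [1.114, 1.253, -1.11]
force: [2.2, -1.6, -8.6]
finger_gap: 14.3
```

jog_arm(commands=[0,0,0,0,0,0,1,0.02,0,0,0,0,0,0.5,0,0,0,0,0,0,0,0,0,0,0,0,0,0,0,0,0,0,0,0,0])

```text
t: 16.88
eef_pos: [512.0, -153.8, 140.1]
tcp_rot: [1.115, 1.252, -1.11]
force: [-0.0, -0.7, 0.2]
finger_gap: 44.0
```

jog_arm(commands=[-0.3,0,0,0,0,0,0,-0.6,0,0,0,0,0,0,-0.8,0,0,0,0,0,0,-0.8,0,0,0,0,0,0,-0.4,0,0,0,0,0,0,0,-0.5,0,0,0,0,0,0,-0.9,0,0,0,0,0,0,-0.9,0,0,0,0,0,0,0,0,0,0,0,0,0,0,0,0,0,0,0])

```text
t: 18.12
eef_pos: [417.8, -164.8, 262.9]
tcp_rot: [1.115, 1.249, -1.108]
force: [0.5, 0.2, -0.4]
finger_gap: 43.7
```

```bash
python3 - <<'E'
from h import *
from bench import grab_frame
import cv2
go(510,-153,149,-70)
wrist("pics/w2.png")
im=grab_frame("scene")["color"][:,:,::-1]
c=cv2.convertScaleAbs(cv2.resize(im[130:190,220:300],(533,400),interpolation=cv2.INTER_CUBIC),alpha=1.4)
w=cv2.resize(cv2.imread("pics/w2.png"),(533,333))
cv2.imwrite("pics/m3.png",cv2.resize(np.vstack([c,w]),(436,600)))
cv2.imwrite("pics/s3.png",im)
E
```

```text
t 18.12 pos [ 417.8 -164.8  262.9] zang -82.7 down [ 0.016 -0.008 -1.   ] F [ 0.5  0.2 -0.4] Mo [ 0.06 -0.04  0.01] q6 1.01 gap 43.7
units [ 2.88  2.28 -0.03] wx -12.7
tilt fix [ 0.6  -0.85]
```

View pics/m3.png

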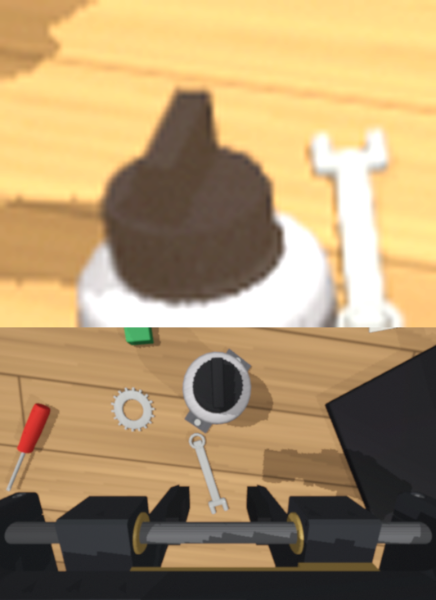

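The cap is released and sits on the neck, straight. The pull test held at -8.6 N. To confirm it's at the stop, I'll regrasp and try to turn it a little further.

jog_arm(commands=[0,0.6,0,0,0.6,-0.8,0,0.1,0.6,0,0,0,0,0,0.3,0.6,0,0,0,0,0,0.3,0.48,0,0,0,0,0,0,0,0,0,0,0,0,0,0,0,0,0,0,0])

```text
t: 18.98
eef_pos: [515.4, -151.7, 233.4]
tcp_rot: [1.112, 1.27, -1.112]
force: [-0.4, 0.5, -0.2]
finger_gap: 43.9
```

```bash
python3 - <<'E'
from h import *
go(510.5,-153,180,-82.7)
E
```

```text
t 18.98 pos [ 515.4 -151.7  233.4] zang -82.4 down [-0.001  0.001 -1.   ] F [-0.4  0.5 -0.2] Mo [0.01 0.03 0.02] q6 1.11 gap 43.9
units [ 1.34 -0.12  0.02] wx 0.3
tilt fix [-0.07  0.07]
```

jog_arm(commands=[0.5,-0.12,0.02,0,0,0,0,0.6,0,0,0,0,0,0,0.3,0,0,0,0,0,0,0,0,0,0,0,0,0,0,0,0,0,0,0,0])

```text
t: 19.6
eef_pos: [508.1, -153.7, 175.1]
tcp_rot: [1.112, 1.269, -1.113]
force: [-0.1, 0.5, 0.6]
finger_gap: 44.1
```

```bash
python3 - <<'E'
from h import *
go(510.5,-153,141,-82.7)
E
```

```text
t 19.6 pos [ 508.1 -153.7  175.1] zang -82.5 down [-0.001  0.    -1.   ] F [-0.1  0.5  0.6] Mo [-0.01  0.02 -0.01] q6 1.1 gap 44.1
units [ 0.85  0.06 -0.01] wx 0.2
tilt fix [-0.04  0.06]
```

jog_arm(commands=[0.4,0.06,-0.01,0,0,0,0,0.3,0,0,0,0,0,0,0.1,0,0,0,0,0,0,0,0,0,0,0,0,0,0,0,0,0,0,0,0])

```text
t: 20.23
eef_pos: [511.5, -153.3, 142.0]
tcp_rot: [1.113, 1.267, -1.112]
force: [-0.8, 0.6, -0.5]
finger_gap: 44.3
```

jog_arm(commands=[0.03,0,0,0,0,0,0,0,0,0,0,0,0,0])

```text
t: 20.48
eef_pos: [512.0, -153.4, 141.4]
tcp_rot: [1.113, 1.266, -1.111]
force: [-0.1, -0.7, 0.1]
finger_gap: 44.0
```

jog_arm(commands=[0.03,0,0,0,0,0,0,0,0,0,0,0,0,0])

```text
t: 20.72
eef_pos: [512.2, -153.5, 140.4]
tcp_rot: [1.113, 1.266, -1.111]
force: [0.3, -0.2, -0.5]
finger_gap: 43.8
```

jog_arm(commands=[0.03,0,0,0,0,0,0,0.03,0,0,0,0,0,0])

```text
t: 20.98
eef_pos: [512.3, -153.6, 138.4]
tcp_rot: [1.113, 1.265, -1.111]
force: [-2.4, 0.7, 5.8]
finger_gap: 43.9
```

```bash
python3 - <<'E'
from h import *
go(510.5,-153,138.3,-82.7)
E
```

```text
t 20.98 pos [ 512.3 -153.6  138.4] zang -82.5 down [ 0.003 -0.001 -1.   ] F [-2.4  0.7  5.8] Mo [0.19 0.36 0.03] q6 1.1 gap 43.9
units [ 0.   -0.04 -0.02] wx 0.2
tilt fix [ 0.08 -0.16]
```

jog_arm(commands=[-0.03,-0.04,-0.02,0,0,0,0.5,0,0,0,0,0,0,1,0,0,0,0,0,0,1,0,0,0,0,0,0,1,0,0,0,0,0,0,1], squeeze=30)

```text
t: 21.6
eef_pos: [510.3, -153.4, 139.5]
tcp_rot: [1.111, 1.265, -1.111]
force: [-0.6, -0.1, 0.8]
finger_gap: 14.0
```

jog_arm(commands=[0.03,-0.01,-0.01,2,0,0,1,0.03,0,0,3,0,0,1])

```text
t: 21.85
eef_pos: [510.2, -153.4, 139.3]
tcp_rot: [1.177, 1.224, -1.177]
force: [-3.3, 0.8, 8.2]
finger_gap: 14.4
```

```bash
python3 - <<'E'
from h import *
go(510.5,-153,138.3,-82.7)
E
```

```text
t 21.85 pos [ 510.2 -153.4  139.3] zang -87.6 down [ 0.003 -0.003 -1.   ] F [-3.3  0.8  8.2] Mo [0.21 0.49 0.71] q6 1.19 gap 14.4
units [ 0.02  0.01 -0.01] wx -4.9
tilt fix [ 0.17 -0.17]
```

The stop is firm: 0.71 N m, and the pads yield against the bar. I'll ease back, release and retreat.

jog_arm(commands=[0,0,0,-4,0,0,1,0,0,0,0,0,0,0.7,0,0,0,0,0,0,0,0,0,0,0,0,0,0,0,0,0,0,0,0,0,-0.3,0,0,0,0,0,0,-0.6,0,0,0,0,0,0,-0.8,0,0,0,0,0,0,-0.8,0,0,0,0,0,0,-0.4,0,0,0,0,0,0,0,-0.5,0,0,0,0,0,0,-0.9,0,0,0,0,0,0,-0.9,0,0,0,0,0,0,0,0,0,0,0,0,0,0,0,0,0,0,0], squeeze=15)

```text
t: 23.72
eef_pos: [417.0, -162.1, 262.0]
tcp_rot: [1.132, 1.251, -1.128]
force: [-0.4, -0.2, 0.2]
finger_gap: 44.0
```

```bash
python3 - <<'E'
from h import *
from bench import grab_frame
import cv2
go(510,-153,149,-70)
cv2.imwrite("pics/s4.png",grab_frame("scene")["color"][:,:,::-1])
E
```

```text
t 23.73 pos [ 417.  -162.1  262. ] zang -83.9 down [ 0.006 -0.002 -1.   ] F [-0.4 -0.2  0.2] Mo [-0.01  0.02 -0.01] q6 1.04 gap 44.0
units [2.84 2.32 0.01] wx -13.9
tilt fix [ 0.14 -0.34]
```

View pics/s4.png

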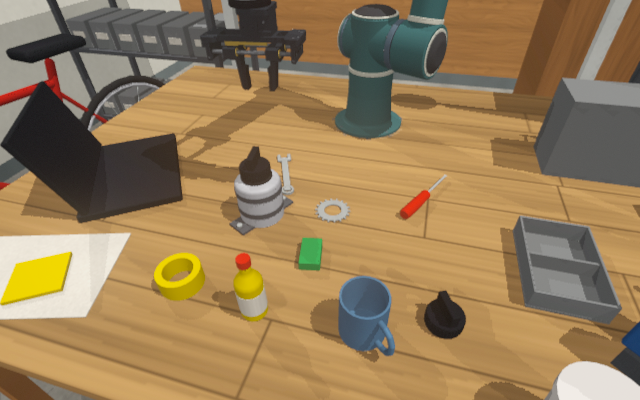

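The cap sits upright on the can at (256,168), everything else is where it was, and the gripper is clear.

```bash
python3 -c "from bench import hand_in; print(hand_in())"
```

```text
the job is handed in; nothing more can be done
None
```

The cap is screwed onto the can and let go, and I handed the job in at about 24 s. I gripped the cap nearest the base and set it on the ribs. I turned it counter-clockwise about 57° until it dropped, then clockwise about 91° under roughly 8–10 N until the torque rose sharply.

**Checks that agree:**
- **Pull test:** a pull of about 9 N moved it only about 0.3 mm.
- **Height:** touching the skirt top with the fingertips gave 138.4 mm against 138.3 mm expected. That puts the grip point about 20.4 mm above the mouth; the limit is 21.3 mm, and I trust the reading to about 0.5 mm.
- **Stop:** after regrasping, another try clockwise met a firm stop.
- **Final picture:** the cap looks upright, the bystanders look unmoved and the gripper is clear.

**Less clean:**
- **Stop torque:** the wrist moment at the stop briefly read about 0.7 N m, above the 0.55 N m you gave. The wrist downward force peaked at about 18 N on first contact, but I could not measure the contact force between cap and neck directly.
- **Sideways drift:** the arm wandered 2–3 mm sideways while turning. I kept correcting it, and side forces stayed below about 10 N.
- **Slip:** the fingers probably slid about 1 mm down the bar under pressure.

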